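# Set the potted succulents on their drip trays

## Task

Set each of the four potted succulents on the wooden drip tray of its own shape and size: small round, large round, square and oblong. Each pot must stand upright and flat inside its tray's rim, set down gently, not dropped, and let go; never tip a pot over, and leave the mister bottle and the candle jar standing where they are.

Things in the scene. Friction and masses are not known exactly. Their poses are not given: they have to be found in the camera images.
- pot_small: Loose white glazed ceramic pot, rigid, with straight upright sides, dark soil and a rigid green artificial succulent that stays inside the pot's outline and stands up to about 30 mm above the rim; grip the pot's wall. Small round pot, 44 mm diameter, wall 48 mm high, 0.09 to 0.16 kg. Origin: centre of the pot's underside; z up. 
- pot_large: Loose white glazed ceramic pot, rigid, with straight upright sides, dark soil and a rigid green artificial succulent that stays inside the pot's outline and stands up to about 30 mm above the rim; grip the pot's wall. Large round pot, 62 mm diameter, wall 56 mm high, 0.18 to 0.33 kg. Origin: centre of the pot's underside; z up. 
- pot_square: Loose white glazed ceramic pot, rigid, with straight upright sides, dark soil and a rigid green artificial succulent that stays inside the pot's outline and stands up to about 30 mm above the rim; grip the pot's wall. Square pot, 52 by 52 mm, wall 54 mm high, 0.16 to 0.30 kg. Origin: centre of the pot's underside; z up. x and y run square to its sides.
- pot_oblong: Loose white glazed ceramic pot, rigid, with straight upright sides, dark soil and a rigid green artificial succulent that stays inside the pot's outline and stands up to about 30 mm above the rim; grip the pot's wall. Oblong (rectangular) pot, 88 mm along its x by 46 mm along its y, wall 50 mm high, 0.19 to 0.36 kg, two plants side by side. Origin: centre of the pot's underside; z up. 
- tray_small: Wooden drip tray with a dark floor and a lighter brown rim, fixed to the table: floor 5 mm thick, rim 6 mm wide, rim top 12 mm above the table (7 mm above the tray's floor). Small round one, for the small round pot: 60 mm inside the rim, 72 mm over all. Origin: centre of the underside, on the table; z up. 
- tray_large: Wooden drip tray with a dark floor and a lighter brown rim, fixed to the table: floor 5 mm thick, rim 6 mm wide, rim top 12 mm above the table (7 mm above the tray's floor). Large round one, for the large round pot: 78 mm inside the rim, 90 mm over all. Origin: centre of the underside, on the table; z up. 
- tray_square: Wooden drip tray with a dark floor and a lighter brown rim, fixed to the table: floor 5 mm thick, rim 6 mm wide, rim top 12 mm above the table (7 mm above the tray's floor). Square one, for the square pot: 68 by 68 mm inside the rim, 80 by 80 mm over all. Origin: centre of the underside, on the table; z up. x and y run square to its sides.
- tray_oblong: Wooden drip tray with a dark floor and a lighter brown rim, fixed to the table: floor 5 mm thick, rim 6 mm wide, rim top 12 mm above the table (7 mm above the tray's floor). Oblong one, for the oblong pot: 104 mm along x by 62 mm along y inside the rim, 116 by 74 mm over all. Origin: centre of the underside, on the table; z up. 
- mister: Bystander: loose amber glass mister bottle with a black cap, 48 mm diameter, 130 mm high, 0.25 kg, standing among the pots. Not to be moved. Origin: centre of the underside, on the table; z up. 
- candle: Bystander: loose glass candle jar with a brass lid, 56 mm diameter, 65 mm high, 0.25 kg, standing among the pots. Not to be moved. Origin: centre of the underside, on the table; z up. 
There are look-alikes about, which are no part of the job. Leave any red look-alike of the tray_large alone.

How it is judged:
By the outcome, as a careful person would: the job done as asked, in the order asked, and still so for the second after the job is handed in, with the robot touching nothing.
It also fails if it takes over 109 s, if anything falls off the work surface, if the arm or the gripper's body presses on something with over 40 N, if the wrist force passes 120 N, or if a joint passes its speed limit or range.

## Robot

A 7-joint arm with a two-finger parallel gripper is mounted at the origin on the work surface. World frame = base frame: x ahead of the robot, y to its left, z up, the work surface at z = 0. Lengths are in mm, angles in rad, forces in N, time in s.
With the tool pointing down it reaches from about 400 to 875 mm from the base axis. Payload 4.4 kg.
Tool frame: the origin (TCP) lies midway between the tips of the shut fingers; the grasp point (between the pads) lies ctrl.grip_depth behind it (ctrl.grip_depth is the distance from the TCP to the grasp point, in mm); z points along the fingers, y is the line along which they close (so a half turn about z gives the same grasp; the last joint's range is limited). The gripper opens to 85 mm and grips with 20 to 120 N. Pads are 22 mm wide; open, the fingers measure 114 mm over their backs; the gripper's body (76 mm by 85 mm) begins 54 mm behind the grasp point. The pads swing forward as they close: fully open they stand 13 mm farther back than shut.
Start: joints at [-1.268, 0.628, 0.038, 1.517, -0.027, 0.996, -0.02], TCP at [234.3, 606.318, 231.313] pointing down, gripper open.
Joint ranges: [-3.06, 3.06], [-0.37, 2.12], [-1.25, 1.32], [0.18, 2.47], [-1.1, 4.24], [0.23, 1.98], [-2.94, 2.94]. Speed limits (rad/s): [2.57, 2.57, 3.14, 3.14, 3.14, 3.14, 3.14].

## Interface

Orientations are given as [roll, pitch, yaw] about the fixed x, y, z axes, in that order (R = Rz(yaw) Ry(pitch) Rx(roll)).
In Python, from cell import ctrl gives the robot as it stands.
- The arm moves only by the tool carry_out, never from a script. Its argument "deltas" is one flat list of numbers, 7 for each row, row after row: the turn, a rotation vector about the tool's x, y, z in degrees, then the shift along the tool's x, y, z in m, then the closure, from -1 (fully open) to 1 (shut). In form: [wx, wy, wz, dx, dy, dz, claw, wx, wy, wz, dx, dy, dz, claw, ...]. A call has 1 to 12 rows; each row shifts and turns the commanded pose from where the row before left it, along the tool's axes as they then stand; what a row does not reach is not made up. A row lasts 1/8 s, in which the tool goes at most 62.5 mm and 10.7 degrees, less where a joint would pass 70% of its speed; a pose out of reach is approached as far as the arm can. A call with a gripper value outside its range is refused whole. The fingers move at their own pace and stop on an object; the grip force is fixed at half the most. Time passes only in rows, so rows that do not move let the fingers close. It gives the time, the measured TCP pose, the force, the opening and the grip force at its end, in the units of the state.
- ctrl.read_state(): the state, without advancing time (a new reading comes with each control period).
- ctrl.get_image(name): name is "scene" or "top" or "wrist"; returns the picture (480x640x3 uint8, red, green, blue); there is no depth.
- ctrl.calibration(name): a dict with "mtx" (3x3 intrinsics, pixels), "R" (3x3) and "t" (3): a world point X has camera coordinates R X + t. Camera axes: x right, y down, z forward; pixel columns grow to the right and rows downward; lengths in mm; the calibration is good to about 2 mm. A picture is of the moment at which its call begins: read the wrist's pose just before it. calibration takes no time and is no camera call; for the wrist camera it gives the pose at the moment of the call.
- ctrl.finish_job(): hands the job in; it is judged then, once.
The state is a dict: "clock": time; "qpos": joint angles; "qd": joint speeds; "tau": joint torques, N m; "eef_pos": TCP position; "tool_rot": TCP orientation; "force": force on the tool from outside, world axes, zero at the start; "torque": the same for the moment, N m; "width": finger opening in mm; "gripper_force": force on a finger pad.
Only numpy, scipy, OpenCV 4.12 (cv2) and the standard library are available. Lean on these libraries where they do the work, as an engineer would, in place of code of your own. Each camera call takes 0.05 s, during which the arm holds its last target. There are 200 camera calls.

## Working session

There is one attempt and no reset: what is moved stays moved. The work goes in short steps, Python scripts to look and compute and a tool call to move; the robot and the scene stay as the last step left them, time stands still between calls to the robot, and variables do not carry over. Pictures are saved under pics/ and viewed, at most 14 in all, crops included, and the job is handed in when it is done.

Besides the shell and the picture viewer there is one more tool, called in YAML: its name, and indented under it one key for each argument. carry_out: Moves the arm, as the interface text tells. Its arguments: {"type":"object","properties":{"deltas":{"type":"array"}},"required":["deltas"]}

```bash
ls; mkdir -p pics
python3 - <<'E'
from cell import ctrl
import cv2,numpy as np
for n in("top","scene"):
    cv2.imwrite(f"pics/{n}0.png",ctrl.get_image(n)[:,:,::-1]); c=ctrl.calibration(n); print(n,np.round(c["mtx"],1).tolist(),np.round(c["R"],3).tolist(),np.round(c["t"],1).tolist())
print(ctrl.read_state(),ctrl.grip_depth)
E
```

```text
pics
top [[531.7, 0.0, 326.6], [0.0, 531.7, 239.8], [0.0, 0.0, 1.0]] [[-0.018, -1.0, -0.017], [-0.991, 0.02, -0.131], [0.131, 0.014, -0.991]] [4.6, 481.8, 1202.0]
scene [[580.0, 0.0, 319.1], [0.0, 580.0, 236.5], [0.0, 0.0, 1.0]] [[-0.777, 0.629, 0.016], [0.459, 0.584, -0.669], [-0.431, -0.512, -0.743]] [346.4, -186.2, 1610.8]
{'clock': 0.1, 'qpos': array([-1.26779401,  0.62924609,  0.03842305,  1.51828683, -0.02699483,
        0.99627509, -0.01994631]), 'qd': array([-8.91064002e-04, -3.11491660e-03,  5.48306523e-04, -3.64528630e-03,
       -3.71001152e-05, -1.88555040e-03,  1.92634816e-04]), 'tau': array([ 3.64752006e-03, -5.64535117e+01,  1.23055167e+00, -1.93972850e+01,
        1.12897399e-02,  5.37476706e-03,  2.01418180e-05]), 'eef_pos': array([234.08286196, 605.78492629, 230.47950449]), 'tool_rot': array([-3.13989453e+00,  8.43614391e-06,  2.77286399e+00]), 'force': array([ 0.00029664,  0.23181912, -0.16801263]), 'torque': array([-0.00050851, -0.02113449,  0.01412703]), 'gripper_force': 0.0, 'width': 85.35486748015342} 18.700000000000003
```

View pics/top0.png

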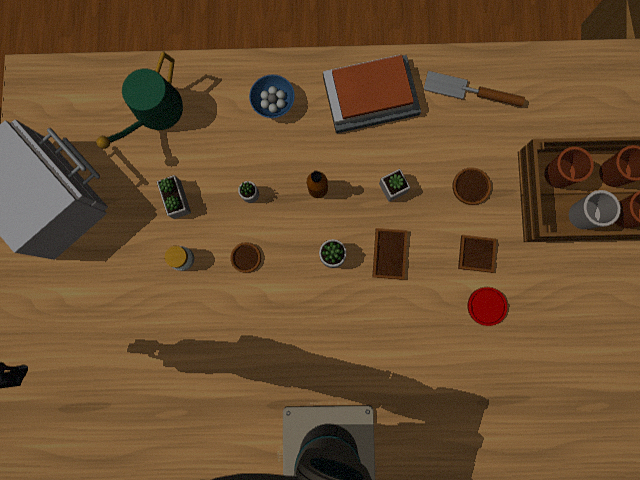

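View pics/scene0.png

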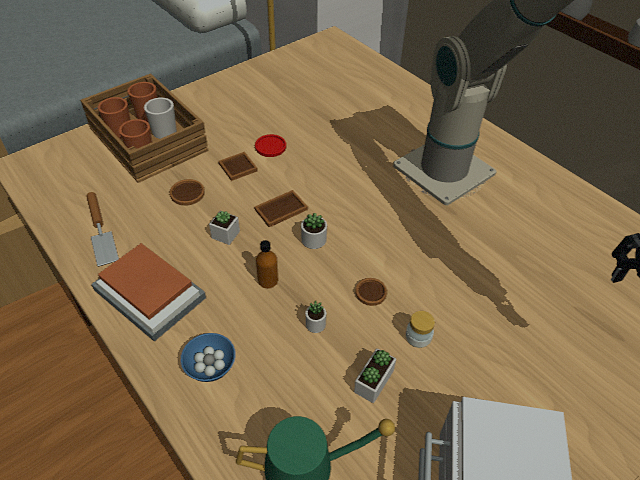

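Top view: pots are oblong (173,196), small (248,190), square (396,185) and large (333,253). Brown trays are small (247,257), oblong (391,254), large (472,186) and square (478,253). The bystanders are the mister (317,184) and the candle (180,258).

Possible mix-ups:
- **Large tray:** brown round (472,186), red disc (488,306) or small round (247,257). I choose (472,186), which is brown and the larger round one.
- **Pots:** the grey and terracotta pots in the crate near (600,200) and the bowl (272,97) are not white pots with plants, so I leave them.

```bash
cat > h.py <<'E'
from cell import ctrl
import cv2,numpy as np
def ray(n,uv,z,c=None):
    c=c or ctrl.calibration(n);uv=np.atleast_2d(uv).astype(float)
    d=np.c_[(uv-c["mtx"][:2,2])/[c["mtx"][0,0],c["mtx"][1,1]],np.ones(len(uv))]@np.array(c["R"])
    o=-np.array(c["R"]).T@c["t"]; return (o+d*((z-o[2])/d[:,2:]))[:,:2]
E
python3 - <<'E'
from h import *
im=cv2.imread("pics/top0.png");hsv=cv2.cvtColor(im,cv2.COLOR_BGR2HSV)
print("table",hsv[220,280],hsv[220,440],"rim/floor",hsv[254,391],hsv[254,377],hsv[253,462], "potwall",hsv[208,176],hsv[265,333],hsv[197,396])
g=hsv[:,:,2].astype(int);s=hsv[:,:,1]
crop=np.hstack([im[165:285,150:270],im[165:285,300:420],im[165:285,420:540]]) 
big=cv2.resize(crop[:, :],None,fx=2.2,fy=2.2,interpolation=cv2.INTER_CUBIC)
cv2.imwrite("pics/crop1.png",big)
tr={"small":(247,257),"oblong":(391,254),"large":(472,186),"square":(478,253)}
m=((g<115)&(s>90)).astype(np.uint8)
for k,(u,v) in tr.items():
    w=np.zeros_like(m);w[v-32:v+33,u-32:u+33]=m[v-32:v+33,u-32:u+33]
    cs,_=cv2.findContours(w,cv2.RETR_EXTERNAL,cv2.CHAIN_APPROX_NONE)
    c=max(cs,key=cv2.contourArea)[:,0]; P=ray("top",c,12).astype(np.float32)
    r=cv2.minAreaRect(P);print(k,len(c),np.round(r[0],1),np.round(r[1],1),round(r[2],1))
w=((s<75)&(g>60)).astype(np.uint8)
for k,(u,v,h) in {"oblong":(173,196,50),"small":(248,190,48),"square":(396,185,54),"large":(333,253,56),"candle":(180,258,65)}.items():
    x=np.zeros_like(m);x[v-30:v+31,u-25:u+26]=w[v-30:v+31,u-25:u+26]
    p=np.argwhere(x)[:,::-1].astype(np.float32); n,l,st,ce=cv2.connectedComponentsWithStats(x)
    i=1+np.argmax(st[1:,4]);p=np.argwhere(l==i)[:,::-1].astype(np.float32);P=ray("top",p,h).astype(np.float32)
    r=cv2.minAreaRect(P);print(k,len(p),np.round(r[0],1),np.round(r[1],1),round(r[2],1),"ext",P.min(0).round(),P.max(0).round())
E
```

```text
table [ 16 146 133] [ 16 141 136] rim/floor [ 12 191  48] [ 16 202  29] [ 15 215  95] potwall [ 41 255  22] [ 36  18 139] [150  12  44]
small 95 [447.5 183.8] [80.3 70.9] 88.9
oblong 166 [ 448.8 -154.7] [ 83.4 119.1] 84.4
large 137 [ 599.  -359.8] [115.2  93.3] 43.5
square 139 [ 444.5 -357.7] [89.8 83.5] 82.1
oblong 174 [591.4 355.7] [88.1 45. ] 18.4 ext [545. 322.] [639. 388.]
small 98 [599.7 178. ] [43.8 41.5] 25.9 ext [577. 157.] [621. 199.]
square 233 [ 605.2 -161.4] [54.2 60.3] 26.0 ext [ 568. -197.] [ 641. -128.]
large 174 [449.5 -16.6] [59.  61.6] 88.9 ext [419. -46.] [480.  13.]
candle 100 [429.8 316.6] [24.2 52.1] 39.6 ext [415. 302.] [456. 344.]
```

View pics/crop1.png

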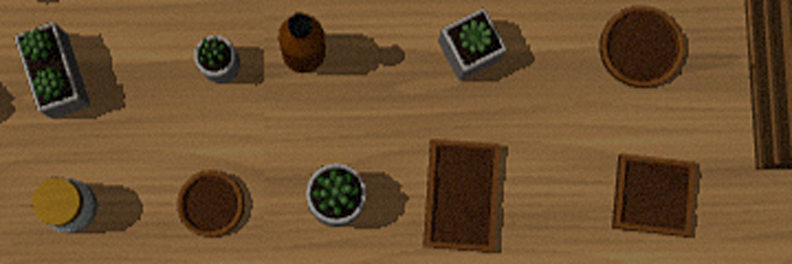

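The crop confirms the choices: four white pots with plants, four brown trays with rims, and the shadows falling to the right. The shadows bias the tray fits, so I'll redo the trays using saturation.

Run:
```python
from h import *
im=cv2.imread("pics/top0.png");hsv=cv2.cvtColor(cv2.medianBlur(im,3),cv2.COLOR_BGR2HSV)
s=hsv[:,:,1]
for thr in (165,180):
  m=(s>thr).astype(np.uint8)
  for k,(u,v) in {"small":(247,257),"oblong":(391,254),"large":(472,186),"square":(478,253)}.items():
    w=np.zeros_like(m);w[v-32:v+33,u-32:u+33]=m[v-32:v+33,u-32:u+33]
    c=max(cv2.findContours(w,cv2.RETR_EXTERNAL,cv2.CHAIN_APPROX_NONE)[0],key=cv2.contourArea)[:,0]
    P=ray("top",c,12).astype(np.float32); r=cv2.minAreaRect(P);b=cv2.boxPoints(r)
    e=[b[1]-b[0],b[2]-b[1]];e=max(e,key=np.linalg.norm)
    print(thr,k,np.round(r[0],1),np.round(r[1],1),"long axis deg",np.degrees(np.arctan2(e[1],e[0])).round(1))
```

```text
165 small [447.5 187.4] [68.5 71.2] long axis deg -0.1
165 oblong [ 449.5 -151.8] [ 76.3 117.5] long axis deg -4.7
165 large [ 606.9 -351.3] [87.7 88.1] long axis deg -2.8
165 square [ 445.4 -356. ] [84.4 80.3] long axis deg 82.5
180 small [446.4 187.4] [68.9 68.6] long axis deg 88.9
180 oblong [ 448.6 -151.4] [ 74.  115.3] long axis deg -4.9
180 large [ 606.9 -351.2] [88.  87.6] long axis deg 88.7
180 square [ 445.  -355.8] [83.1 79.2] long axis deg 81.7
```

Sizes match. First I reach for the oblong pot: turn, swing clear of the cabinet, then hover.

carry_out:
  deltas: [0, 0, -9.9, 0, 0, 0, -1, 0, 0, -9.9, 0, 0, 0, -1, 0, 0, -9.9, 0, 0, 0, -1, 0, 0, -9.9, 0, 0, 0, -1, 0, 0, 0, -0.01, -0.045, 0, -1, 0, 0, 0, -0.01, -0.045, 0, -1, 0, 0, 0, -0.01, -0.045, 0, -1, 0, 0, 0, -0.01, -0.045, 0, -1, 0, 0, 0, -0.01, -0.045, 0, -1, 0, 0, 0, -0.01, -0.045, 0, -1, 0, 0, 0, -0.01, -0.045, 0, -1]

```text
clock: 1.48
eef_pos: [401.0, 328.2, 231.1]
tool_rot: [-3.141, -0.0, -2.819]
force: [0.5, 0.9, 0.2]
width: 85.3
gripper_force: 0.0
```

carry_out:
  deltas: [0, 0, 0, -0.038, -0.007, 0, -1, 0, 0, 0, -0.038, -0.007, 0, -1, 0, 0, 0, -0.038, -0.007, 0, -1, 0, 0, 0, -0.038, -0.007, 0, -1, 0, 0, 0, -0.038, -0.007, 0, -1, 0, 0, 0, 0, 0, 0, -1, 0, 0, 0, 0, 0, 0, -1]

```text
clock: 2.35
eef_pos: [590.6, 356.6, 230.5]
tool_rot: [3.142, -0.002, -2.819]
force: [-0.5, -0.9, -0.9]
width: 85.7
gripper_force: 0.0
```

```bash
cat >> h.py <<'E'
def pose():
    s=ctrl.read_state(); y=s["tool_rot"][2]
    print("t",round(s["clock"],2),"tcp",s["eef_pos"].round(1),"rpy deg",np.degrees(s["tool_rot"]).round(1),"w",round(s["width"],1),"F",s["force"].round(1),"gf",round(s["gripper_force"],1)); return s["eef_pos"],y
def go(p,y,t):
    d=np.array(t)-p[:len(t)]; print("tool dx,dy",np.round([np.cos(y)*d[0]+np.sin(y)*d[1],np.sin(y)*d[0]-np.cos(y)*d[1]],1))
def project(n,X,c=None):
    c=c or ctrl.calibration(n);q=np.array(c["mtx"])@(np.array(c["R"])@X+c["t"]);return q[:2]/q[2]
def pot(name,xy,h,f,thr=75,vmin=60,r=75):
    "white pixels about the expected rim centre, cast to the rim plane"
    c=ctrl.calibration("wrist");im=ctrl.get_image("wrist")[:,:,::-1].copy();cv2.imwrite(f,im)
    hsv=cv2.cvtColor(cv2.medianBlur(im,3),cv2.COLOR_BGR2HSV);m=((hsv[:,:,1]<thr)&(hsv[:,:,2]>vmin)).astype(np.uint8)
    p=np.argwhere(m)[:,::-1];P=ray("wrist",p,h,c);k=np.linalg.norm(P-xy,axis=1)<r;P=P[k].astype(np.float32)
    R=cv2.minAreaRect(P);b=cv2.boxPoints(R);e=max([b[1]-b[0],b[2]-b[1]],key=np.linalg.norm)
    o=-np.array(c["R"]).T@c["t"]
    print(name,len(P),"ctr",np.round(R[0],1),"size",np.round(R[1],1),"long deg",np.degrees(np.arctan2(e[1],e[0])).round(1),"cam",o.round(),"px",project("wrist",np.array([*xy,h]),c).round())
E
python3 - <<'E'
from h import *
p,y=pose(); pot("oblong",[591,356],50,"pics/w1.png")
E
```

```text
t 2.35 tcp [590.6 356.6 230.5] rpy deg [ 1.800e+02 -1.000e-01 -1.615e+02] w 85.7 F [-0.5 -0.9 -0.9] gf 0.0
oblong 1834 ctr [587.6 355.8] size [90.3 45.8] long deg 18.7 cam [521. 335. 374.] px [314. 214.]
```

View pics/w1.png

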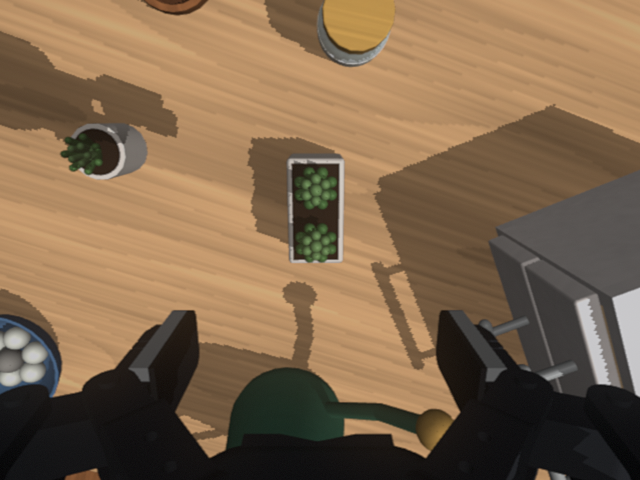

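The wrist view shows the oblong pot at (316,212), centred between the open fingers. Centre is (588,356), long axis 18.7°, size 90×46, and the cabinet is well clear.

carry_out:
  deltas: [0, 0, 0, 0.002, 0, 0.045, -1, 0, 0, 0, 0, 0, 0.045, -1, 0, 0, 0, 0, 0, 0.045, -1, 0, 0, 0, 0, 0, 0.04, -1, 0, 0, 0, 0, 0, 0.025, -1, 0, 0, 0, 0, 0, 0.016, -1, 0, 0, 0, 0, 0, 0, -1, 0, 0, 0, 0, 0, 0, 1, 0, 0, 0, 0, 0, 0, 1, 0, 0, 0, 0, 0, 0, 1, 0, 0, 0, 0, 0, 0, 1]

```text
clock: 3.78
eef_pos: [590.9, 356.3, 16.9]
tool_rot: [3.141, 0.002, -2.819]
force: [-0.2, -1.0, 6.8]
width: 45.5
gripper_force: 63.5
```

Gripped at 45.5 mm. Now I lift, turn to the tray's angle and carry over.

carry_out:
  deltas: [0, 0, 0, 0, 0, -0.01, 1, 0, 0, 0, 0, 0, -0.03, 1, 0, 0, 0, 0, 0, -0.045, 1, 0, 0, 0, 0, 0, -0.045, 1, 0, 0, 0, 0, 0, -0.035, 1, 0, 0, 0, 0, 0, -0.015, 1, 0, 0, 5.8, 0, 0, 0, 1, 0, 0, 5.8, 0, 0, 0, 1, 0, 0, 5.8, 0, 0, 0, 1, 0, 0, 5.9, 0, 0, 0, 1]

```text
clock: 5.03
eef_pos: [588.8, 355.5, 193.6]
tool_rot: [-3.14, -0.003, 3.054]
force: [0.4, 0.2, -2.9]
width: 45.1
gripper_force: 62.4
```

carry_out:
  deltas: [0, 0, 0, 0.004, -0.02, 0, 1, 0, 0, 0, 0.007, -0.035, 0, 1, 0, 0, 0, 0.008, -0.045, 0, 1, 0, 0, 0, 0.009, -0.05, 0, 1, 0, 0, 0, 0.01, -0.052, 0, 1, 0, 0, 0, 0.01, -0.052, 0, 1, 0, 0, 0, 0.01, -0.052, 0, 1, 0, 0, 0, 0.01, -0.052, 0, 1, 0, 0, 0, 0.009, -0.05, 0, 1, 0, 0, 0, 0.008, -0.045, 0, 1, 0, 0, 0, 0.007, -0.04, 0, 1, 0, 0, 0, 0.005, -0.025, 0, 1]

```text
clock: 6.52
eef_pos: [447.9, -153.9, 194.5]
tool_rot: [-3.141, -0.002, 3.055]
force: [0.9, 0.3, -3.3]
width: 45.1
gripper_force: 62.5
```

carry_out:
  deltas: [0, 0, 0, 0, 0, 0, 1, 0, 0, 0, 0, 0, 0, 1]

```text
clock: 6.78
eef_pos: [449.4, -150.9, 194.8]
tool_rot: [3.141, -0.001, 3.058]
force: [0.0, 0.0, -3.4]
width: 45.3
gripper_force: 62.6
```

Run:
```python
from h import *
p,y=pose(); go(p,y,[451,-151.6])
im=ctrl.get_image("wrist");cv2.imwrite("pics/w2.png",im[:,:,::-1])
```

```text
t 6.78 tcp [ 449.4 -150.9  194.8] rpy deg [ 1.799e+02 -1.000e-01  1.752e+02] w 45.3 F [ 0.   0.  -3.4] gf 62.6
tool dx,dy [-1.7 -0.5]
```

View pics/w2.png

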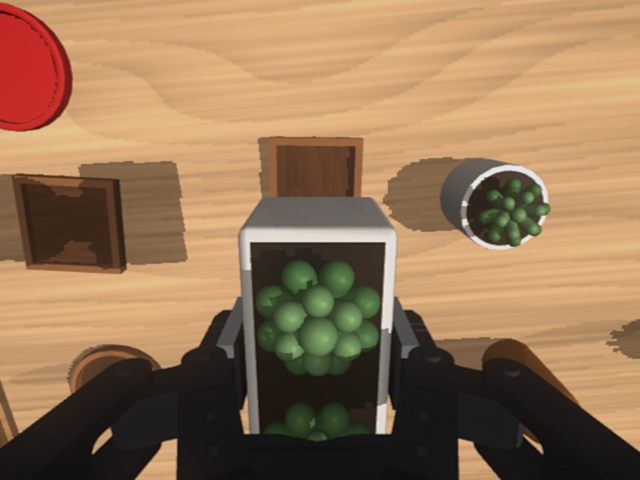

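The pot hangs upright: rim front edge near row 230, sides at columns 240 and 395. The tray is behind it at (315,165). I'll check the pot's offset in the hand from that rim edge.

Run:
```python
from h import *
c=ctrl.calibration("wrist");p,y=pose();z=p[2]+33
P=ray("wrist",[[241,234],[394,234],[241,228],[394,228],[245,300],[392,300]],z,c);print(P.round(1))
u=np.array([np.cos(y),np.sin(y)]);v=np.array([np.sin(y),-np.cos(y)])
print("along tool x",((P-p[:2])@u).round(1),"along y",((P-p[:2])@v).round(1))
# tray: rim outer corners near side
Q=ray("wrist",[[270,138],[362,138]],12,c);print("tray near corners",Q.round(1),"centre est",(Q.mean(0)-58*u).round(1))
```

```text
t 6.83 tcp [ 449.7 -150.7  194.9] rpy deg [179.9  -0.  175.3] w 45.7 F [ 1.  -0.5 -3.2] gf 62.6
[[ 405.1 -167.1]
 [ 408.6 -124.2]
 [ 403.3 -166.9]
 [ 406.8 -124.2]
 [ 425.3 -168.7]
 [ 428.8 -125.4]]
along tool x [43.1 43.1 44.8 44.9 22.8 22.8] along y [-20.1  23.  -20.   22.9 -20.   23.5]
tray near corners [[ 387.1 -180.8]
 [ 392.9 -109.4]] centre est [ 447.8 -149.9]
```

carry_out:
  deltas: [0, 0, 0, 0.001, -0.001, 0.02, 1, 0, 0, 0, 0, 0, 0.04, 1, 0, 0, 0, 0, 0, 0.04, 1, 0, 0, 0, 0, 0, 0.035, 1, 0, 0, 0, 0, 0, 0.02, 1, 0, 0, 0, 0, 0, 0.01, 1, 0, 0, 0, 0, 0, 0.003, 1, 0, 0, 0, 0, 0, 0, 1, 0, 0, 0, 0, 0, 0.002, 1, 0, 0, 0, 0, 0, 0, 1]

```text
clock: 8.07
eef_pos: [448.7, -152.9, 25.7]
tool_rot: [-3.141, 0.001, 3.057]
force: [0.1, 0.5, -3.4]
width: 45.1
gripper_force: 62.5
```

carry_out:
  deltas: [0, 0, 0, 0, 0, 0.0015, 1, 0, 0, 0, 0, 0, 0.0015, 1, 0, 0, 0, 0, 0, 0, 1, 0, 0, 0, 0, 0, 0, 1]

```text
clock: 8.57
eef_pos: [448.5, -152.8, 22.3]
tool_rot: [3.142, -0.0, 3.057]
force: [-0.2, -0.5, -4.0]
width: 45.7
gripper_force: 62.5
```

carry_out:
  deltas: [0, 0, 0, 0, 0, 0.001, 1, 0, 0, 0, 0, 0, 0.001, 1, 0, 0, 0, 0, 0, 0, 1, 0, 0, 0, 0, 0, 0, 1]

```text
clock: 9.07
eef_pos: [448.5, -152.8, 21.8]
tool_rot: [-3.141, 0.001, 3.057]
force: [-2.4, 2.0, 16.4]
width: 45.3
gripper_force: 65.0
```

carry_out:
  deltas: [0, 0, 0, 0, 0, -0.001, 0, 0, 0, 0, 0, 0, 0, -1, 0, 0, 0, 0, 0, 0, -1, 0, 0, 0, 0, 0, 0, -1, 0, 0, 0, 0, 0, -0.02, -1, 0, 0, 0, 0, 0, -0.045, -1, 0, 0, 0, 0, 0, -0.05, -1, 0, 0, 0, 0, 0, -0.045, -1, 0, 0, 0, 0.003, 0.035, 0, -1, 0, 0, 0, 0.004, 0.05, 0, -1, 0, 0, 0, 0.003, 0.05, 0, -1, 0, 0, 0, 0, 0, 0, -1]

```text
clock: 10.58
eef_pos: [449.9, -13.1, 181.3]
tool_rot: [3.14, -0.0, 3.065]
force: [0.6, -1.1, -0.1]
width: 85.6
gripper_force: 0.0
```

Run:
```python
from h import *
p,y=pose(); pot("large",[449.5,-16.6],56,"pics/w3.png",r=45);go(p,y,[449.5,-16.6])
```

```text
t 10.57 tcp [449.9 -13.1 181.3] rpy deg [179.9  -0.  175.6] w 85.6 F [ 0.6 -1.1 -0.1] gf 0.0
large 2209 ctr [445.  -16.1] size [63.5 64.4] long deg -49.0 cam [376.  -6. 324.] px [310. 231.]
tool dx,dy [ 0.1 -3.6]
```

View pics/w3.png

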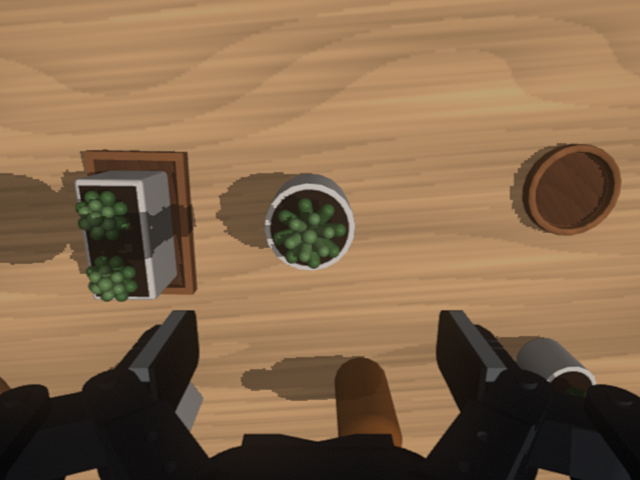

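The oblong pot sits inside its tray (135,235), and the large pot's rim is centred at (310,227), giving about (447,-16). Descending on it.

carry_out:
  deltas: [0, 0, 0, 0.002, -0.003, 0.03, -1, 0, 0, 0, 0, 0, 0.045, -1, 0, 0, 0, 0, 0, 0.04, -1, 0, 0, 0, 0, 0, 0.03, -1, 0, 0, 0, 0, 0, 0.015, -1, 0, 0, 0, 0, 0, 0, -1, 0, 0, 0, 0, 0, 0, 1, 0, 0, 0, 0, 0, 0, 1, 0, 0, 0, 0, 0, 0, 1, 0, 0, 0, 0, 0, 0, 1]

```text
clock: 11.88
eef_pos: [448.3, -20.5, 24.5]
tool_rot: [-3.141, 0.001, 3.057]
force: [-1.3, 0.1, 5.5]
width: 60.0
gripper_force: 65.3
```

carry_out:
  deltas: [0, 0, 0, 0, 0, -0.01, 1, 0, 0, 0, 0, 0, -0.03, 1, 0, 0, 0, 0, 0, -0.045, 1, 0, 0, 0, 0, 0, -0.04, 1, 0, 0, 0, 0, 0, -0.015, 1, 0, 0, 0, 0, 0, 0, 1]

```text
clock: 12.62
eef_pos: [448.1, -20.8, 164.7]
tool_rot: [-3.14, 0.001, 3.057]
force: [1.0, -0.5, -3.4]
width: 60.0
gripper_force: 66.3
```

carry_out:
  deltas: [0, 0, 0, -0.009, -0.016, 0, 1, 0, 0, 0, -0.017, -0.029, 0, 1, 0, 0, 0, -0.022, -0.038, 0, 1, 0, 0, 0, -0.022, -0.038, 0, 1, 0, 0, 0, -0.024, -0.041, 0, 1, 0, 0, 0, -0.024, -0.041, 0, 1, 0, 0, 0, -0.022, -0.038, 0, 1, 0, 0, 0, -0.02, -0.035, 0, 1, 0, 0, 0, -0.015, -0.025, 0, 1, 0, 0, 0, -0.009, -0.016, 0, 1, 0, 0, 0, 0, 0, 0, 1, 0, 0, 0, 0, 0, 0, 1]

```text
clock: 14.12
eef_pos: [603.6, -350.1, 162.1]
tool_rot: [3.141, -0.004, 3.059]
force: [0.1, 0.6, -1.4]
width: 60.0
gripper_force: 66.1
```

Run:
```python
from h import *
p,y=pose(); go(p,y,[607,-351])
im=ctrl.get_image("wrist");cv2.imwrite("pics/w4.png",im[:,:,::-1])
```

```text
t 14.12 tcp [ 603.6 -350.1  162.1] rpy deg [180.   -0.2 175.3] w 60.0 F [ 0.1  0.6 -1.4] gf 66.1
tool dx,dy [-3.5 -0.6]
```

View pics/w4.png

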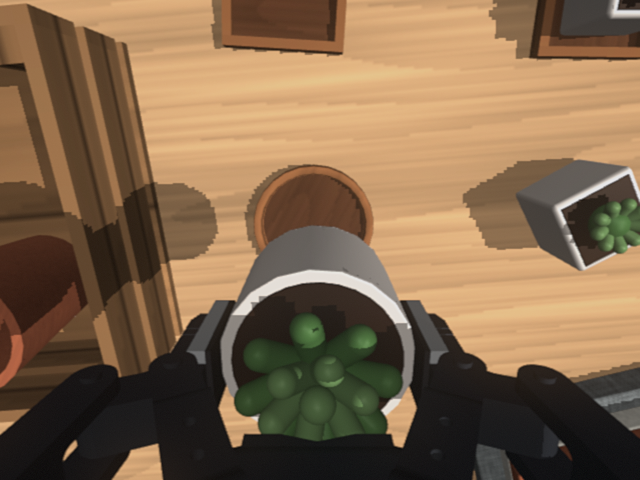

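The held pot's rim spans columns 222–414 with its near edge at row 270. The tray rim behind it spans columns 255–373 with its near edge at row 165, and the crate is clear on the left. I'll compute both offsets.

Run:
```python
from h import *
c=ctrl.calibration("wrist");p,y=pose();z=p[2]+31.5
u=np.array([np.cos(y),np.sin(y)])
P=ray("wrist",[[222,345],[414,345],[318,270]],z,c);print("pot lr mid",P[:2].mean(0).round(1),np.linalg.norm(P[0]-P[1]).round(1),"from near edge",(P[2]-31*u).round(1))
Q=ray("wrist",[[255,225],[373,225],[314,165]],12,c);print("tray lr mid",Q[:2].mean(0).round(1),np.linalg.norm(Q[0]-Q[1]).round(1),"from near edge",(Q[2]-45*u).round(1))
```

```text
t 14.18 tcp [ 603.8 -349.9  162.6] rpy deg [180.   -0.2 175.3] w 60.5 F [-0.   0.6 -2.5] gf 66.1
pot lr mid [ 597.2 -347.8] 59.6 from near edge [ 603.4 -348.3]
tray lr mid [ 605. -351.] 88.0 from near edge [ 605.8 -351. ]
```

carry_out:
  deltas: [0, 0, 0, -0.003, -0.002, 0.015, 1, 0, 0, 0, 0, 0, 0.035, 1, 0, 0, 0, 0, 0, 0.035, 1, 0, 0, 0, 0, 0, 0.025, 1, 0, 0, 0, 0, 0, 0.013, 1, 0, 0, 0, 0, 0, 0.006, 1, 0, 0, 0, 0, 0, 0, 1, 0, 0, 0, 0, 0, 0, 1]

```text
clock: 15.18
eef_pos: [607.8, -354.5, 35.4]
tool_rot: [-3.14, 0.0, 3.057]
force: [-0.4, 0.5, -3.0]
width: 59.9
gripper_force: 66.1
```

carry_out:
  deltas: [0, 0, 0, 0, 0, 0.0015, 1, 0, 0, 0, 0, 0, 0.0015, 1, 0, 0, 0, 0, 0, 0, 1, 0, 0, 0, 0, 0, 0, 1]

```text
clock: 15.68
eef_pos: [607.0, -354.2, 31.3]
tool_rot: [-3.141, -0.002, 3.057]
force: [-0.9, -0.8, -2.0]
width: 60.0
gripper_force: 66.1
```

carry_out:
  deltas: [0, 0, 0, 0, 0.002, 0.001, 1, 0, 0, 0, 0, 0, 0.001, 1, 0, 0, 0, 0, 0, 0, 1, 0, 0, 0, 0, 0, 0, 1]

```text
clock: 16.18
eef_pos: [607.3, -351.7, 29.7]
tool_rot: [-3.141, -0.002, 3.058]
force: [-1.0, 1.9, 2.1]
width: 59.6
gripper_force: 66.6
```

carry_out:
  deltas: [0, 0, 0, 0, 0, 0, 0, 0, 0, 0, 0, 0, 0, -1, 0, 0, 0, 0, 0, 0, -1, 0, 0, 0, 0, 0, -0.015, -1, 0, 0, 0, 0, 0, -0.045, -1, 0, 0, 0, 0, 0, -0.055, -1, 0, 0, 0, 0, 0, -0.045, -1, 0, 0, 0, 0.003, 0.035, 0, -1, 0, 0, 0, 0.004, 0.04, 0, -1, 0, 0, 0, 0.004, 0.04, 0, -1, 0, 0, 0, 0.004, 0.04, 0, -1, 0, 0, 0, 0.003, 0.035, 0, -1]

```text
clock: 17.68
eef_pos: [605.8, -159.6, 190.5]
tool_rot: [-3.141, 0.0, 3.058]
force: [0.3, -0.2, -0.7]
width: 85.2
gripper_force: 0.0
```

carry_out:
  deltas: [0, 0, 9.8, 0, 0, 0, -1, 0, 0, 9.8, 0, 0, 0, -1, 0, 0, 9.8, 0, 0, 0, -1, 0, 0, 9.8, 0, 0, 0, -1, 0, 0, 9.8, 0, 0, 0, -1, 0, 0, 10.2, 0, 0, 0, -1, 0, 0, 0, 0, 0, 0, -1, 0, 0, 0, 0, 0, 0, -1]

```text
clock: 18.68
eef_pos: [605.7, -161.1, 189.7]
tool_rot: [-3.14, 0.0, 2.027]
force: [0.3, -0.4, -0.4]
width: 84.9
gripper_force: 0.0
```

Run:
```python
from h import *
p,y=pose(); pot("square",[605,-161],54,"pics/w5.png",r=48)
```

```text
t 18.68 tcp [ 605.7 -161.1  189.7] rpy deg [-179.9    0.   116.2] w 84.9 F [ 0.3 -0.4 -0.4] gf 0.0
square 2259 ctr [ 604.6 -160.9] size [51.7 57.9] long deg -63.8 cam [573. -94. 333.] px [317. 228.]
```

View pics/w5.png

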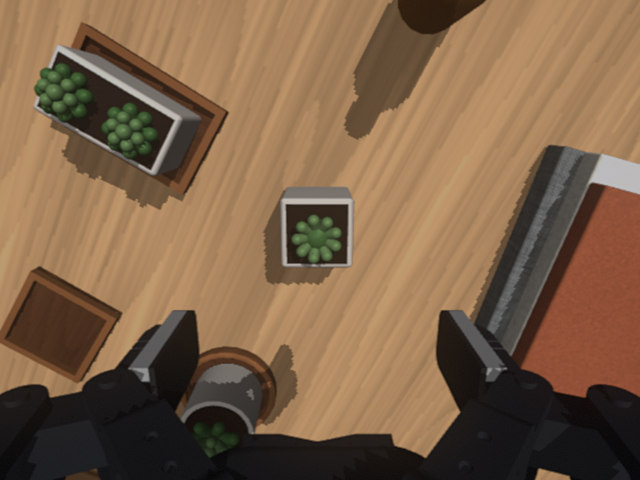

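The square pot's rim spans (282–352, 200–268), aligned with the hand at 116.2°. After correcting for the visible wall, its centre is about (606,-163.5). The large pot is in its tray at (230,390).

carry_out:
  deltas: [0, 0, 0, -0.002, -0.001, 0.03, -1, 0, 0, 0, 0, 0, 0.045, -1, 0, 0, 0, 0, 0, 0.045, -1, 0, 0, 0, 0, 0, 0.035, -1, 0, 0, 0, 0, 0, 0.015, -1, 0, 0, 0, 0, 0, 0, -1, 0, 0, 0, 0, 0, 0, 1, 0, 0, 0, 0, 0, 0, 1, 0, 0, 0, 0, 0, 0, 1, 0, 0, 0, 0, 0, 0, 1]

```text
clock: 19.98
eef_pos: [606.6, -163.8, 20.9]
tool_rot: [3.141, 0.002, 2.024]
force: [0.7, -1.2, 6.9]
width: 51.3
gripper_force: 64.5
```

carry_out:
  deltas: [0, 0, 0, 0, 0, -0.01, 1, 0, 0, 0, 0, 0, -0.03, 1, 0, 0, 0, 0, 0, -0.045, 1, 0, 0, 0, 0, 0, -0.04, 1, 0, 0, 0, 0, 0, -0.015, 1, 0, 0, 7, 0, 0, 0, 1, 0, 0, 7, 0, 0, 0, 1, 0, 0, 7, 0, 0, 0, 1, 0, 0, 7, 0, 0, 0, 1, 0, 0, 6.2, 0, 0, 0, 1, 0, 0, 0, 0, 0, 0, 1]

```text
clock: 21.35
eef_pos: [604.4, -163.2, 157.9]
tool_rot: [-3.138, 0.001, 1.429]
force: [0.4, 0.3, -2.9]
width: 51.1
gripper_force: 63.4
```

carry_out:
  deltas: [0, 0, 0, -0.015, -0.009, 0, 1, 0, 0, 0, -0.025, -0.016, 0, 1, 0, 0, 0, -0.034, -0.021, 0, 1, 0, 0, 0, -0.036, -0.022, 0, 1, 0, 0, 0, -0.036, -0.022, 0, 1, 0, 0, 0, -0.032, -0.02, 0, 1, 0, 0, 0, -0.021, -0.013, 0, 1, 0, 0, 0, -0.013, -0.008, 0, 1, 0, 0, 0, 0, 0, 0, 1, 0, 0, 0, 0, 0, 0, 1]

```text
clock: 22.6
eef_pos: [446.3, -353.4, 159.5]
tool_rot: [-3.141, 0.0, 1.429]
force: [1.6, -0.9, -2.9]
width: 50.8
gripper_force: 63.4
```

Run:
```python
from h import *
p,y=pose(); go(p,y,[445,-355])
im=ctrl.get_image("wrist");cv2.imwrite("pics/w6.png",im[:,:,::-1])
```

```text
t 22.6 tcp [ 446.3 -353.4  159.5] rpy deg [-179.9    0.    81.9] w 50.8 F [ 1.6 -0.9 -2.9] gf 63.4
tool dx,dy [-1.8 -1.1]
```

View pics/w6.png

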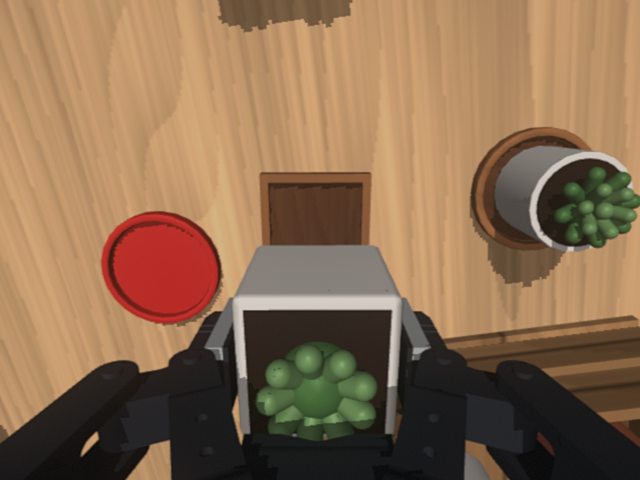

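The pot is aligned with the square tray: tray near edge at row 173, columns 261–371, and rim near edge at row 298, columns 235–401.

Run:
```python
from h import *
c=ctrl.calibration("wrist");p,y=pose();z=p[2]+33
u=np.array([np.cos(y),np.sin(y)])
P=ray("wrist",[[235,298],[401,298]],z,c);a=P.mean(0)-26*u
Q=ray("wrist",[[261,173],[371,173]],12,c);b=Q.mean(0)-40*u
print("pot",a.round(1),"tray",b.round(1),"widths",np.linalg.norm(P[0]-P[1]).round(1),np.linalg.norm(Q[0]-Q[1]).round(1)); go(a,y,b)
```

```text
t 22.65 tcp [ 446.5 -353.2  159.5] rpy deg [-179.9    0.    81.9] w 51.2 F [-0.1  0.3 -2.5] gf 63.4
pot [ 445.4 -355.4] tray [ 444.  -355.6] widths 49.0 78.2
tool dx,dy [-0.4 -1.4]
```

carry_out:
  deltas: [0, 0, 0, -0.001, -0.001, 0.015, 1, 0, 0, 0, 0, 0, 0.035, 1, 0, 0, 0, 0, 0, 0.035, 1, 0, 0, 0, 0, 0, 0.027, 1, 0, 0, 0, 0, 0, 0.012, 1, 0, 0, 0, 0, 0, 0.007, 1, 0, 0, 0, 0, 0, 0, 1, 0, 0, 0, 0, 0, 0, 1]

```text
clock: 23.65
eef_pos: [444.6, -355.9, 29.4]
tool_rot: [-3.142, 0.002, 1.427]
force: [-1.0, 1.0, -2.5]
width: 50.8
gripper_force: 63.4
```

carry_out:
  deltas: [0, 0, 0, 0, 0, 0.0015, 1, 0, 0, 0, 0, 0, 0.001, 1, 0, 0, 0, 0, 0, 0, 1, 0, 0, 0, 0, 0, 0, 1]

```text
clock: 24.15
eef_pos: [444.0, -355.5, 26.1]
tool_rot: [-3.14, 0.001, 1.427]
force: [0.4, -0.4, -2.5]
width: 50.9
gripper_force: 63.4
```

carry_out:
  deltas: [0, 0, 0, 0, 0, 0.001, 1, 0, 0, 0, 0, 0, 0, 1, 0, 0, 0, 0, 0, 0, 1]

```text
clock: 24.52
eef_pos: [444.1, -355.6, 25.9]
tool_rot: [-3.14, 0.001, 1.427]
force: [-1.9, 0.7, 5.6]
width: 51.4
gripper_force: 64.3
```

carry_out:
  deltas: [0, 0, 0, 0, 0, 0, 0, 0, 0, 0, 0, 0, 0, -1, 0, 0, 0, 0, 0, 0, -1, 0, 0, 0, 0, 0, -0.015, -1, 0, 0, 0, 0, 0, -0.045, -1, 0, 0, 0, 0, 0, -0.055, -1, 0, 0, 0, 0, 0, -0.05, -1]

```text
clock: 25.4
eef_pos: [444.4, -355.5, 192.9]
tool_rot: [-3.141, 0.002, 1.427]
force: [0.7, 0.3, 0.1]
width: 85.5
gripper_force: 0.0
```

carry_out:
  deltas: [0, 0, 0, 0.03, 0.005, 0, -1, 0, 0, 0, 0.05, 0.007, 0, -1, 0, 0, 0, 0.052, 0.007, 0, -1, 0, 0, 0, 0.052, 0.007, 0, -1, 0, 0, 0, 0.052, 0.008, 0, -1, 0, 0, 0, 0.052, 0.008, 0, -1, 0, 0, 0, 0.052, 0.008, 0, -1, 0, 0, 0, 0.052, 0.007, 0, -1, 0, 0, 0, 0.05, 0.007, 0, -1, 0, 0, 0, 0.05, 0.007, 0, -1, 0, 0, 0, 0.04, 0.005, 0, -1, 0, 0, 0, 0.018, 0.002, 0, -1]

```text
clock: 26.9
eef_pos: [600.2, 180.9, 190.1]
tool_rot: [-3.141, -0.001, 1.431]
force: [-0.2, 1.1, -0.7]
width: 85.2
gripper_force: 0.0
```

carry_out:
  deltas: [0, 0, 0, 0, 0, 0, -1, 0, 0, 0, 0, 0, 0, -1]

```text
clock: 27.15
eef_pos: [600.1, 175.0, 189.5]
tool_rot: [-3.14, 0.003, 1.425]
force: [0.1, -0.4, -0.0]
width: 85.4
gripper_force: 0.0
```

Run:
```python
from h import *
p,y=pose(); pot("small",[600,178],48,"pics/w7.png",r=38)
```

```text
t 27.15 tcp [600.1 175.  189.5] rpy deg [-179.9    0.2   81.6] w 85.4 F [ 0.1 -0.4 -0. ] gf 0.0
small 1340 ctr [599.8 181.6] size [48.8 43.5] long deg 65.7 cam [610. 249. 332.] px [318. 221.]
```

View pics/w7.png

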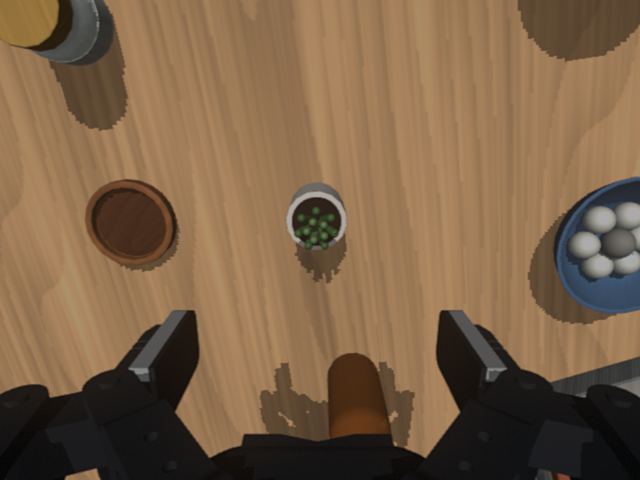

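The small pot's rim is centred at (317,220), so the pot is at about (600,178.5); its tray is at (131,223).

carry_out:
  deltas: [0, 0, 0, 0.003, 0, 0.03, -1, 0, 0, 0, 0, 0, 0.045, -1, 0, 0, 0, 0, 0, 0.045, -1, 0, 0, 0, 0, 0, 0.038, -1, 0, 0, 0, 0, 0, 0.017, -1, 0, 0, 0, 0, 0, 0, -1, 0, 0, 0, 0, 0, 0, 1, 0, 0, 0, 0, 0, 0, 1, 0, 0, 0, 0, 0, 0, 1, 0, 0, 0, 0, 0, 0, 1]

```text
clock: 28.45
eef_pos: [601.1, 181.0, 16.1]
tool_rot: [3.141, 0.0, 1.427]
force: [-0.9, -0.2, 5.9]
width: 42.7
gripper_force: 60.8
```

carry_out:
  deltas: [0, 0, 0, 0, 0, -0.01, 1, 0, 0, 0, 0, 0, -0.03, 1, 0, 0, 0, 0, 0, -0.045, 1, 0, 0, 0, 0, 0, -0.04, 1, 0, 0, 0, 0, 0, -0.015, 1, 0, 0, 0, 0, 0, 0, 1, 0, 0, 0, 0, 0, 0, 1]

```text
clock: 29.32
eef_pos: [599.3, 180.3, 152.7]
tool_rot: [-3.137, 0.003, 1.427]
force: [-0.2, -0.2, -1.3]
width: 42.4
gripper_force: 61.0
```

carry_out:
  deltas: [0, 0, 0, -0.002, -0.015, 0, 1, 0, 0, 0, -0.003, -0.03, 0, 1, 0, 0, 0, -0.003, -0.035, 0, 1, 0, 0, 0, -0.003, -0.035, 0, 1, 0, 0, 0, -0.002, -0.024, 0, 1, 0, 0, 0, -0.002, -0.012, 0, 1, 0, 0, 0, 0, 0, 0, 1, 0, 0, 0, 0, 0, 0, 1]

```text
clock: 30.32
eef_pos: [450.2, 187.5, 154.4]
tool_rot: [-3.141, 0.001, 1.427]
force: [-0.2, 0.3, -1.0]
width: 42.5
gripper_force: 61.1
```

Run:
```python
from h import *
p,y=pose(); go(p,y,[447.5,187])
im=ctrl.get_image("wrist");cv2.imwrite("pics/w8.png",im[:,:,::-1])
```

```text
t 30.32 tcp [450.2 187.5 154.4] rpy deg [-180.     0.    81.7] w 42.5 F [-0.2  0.3 -1. ] gf 61.1
tool dx,dy [-0.9 -2.6]
```

View pics/w8.png

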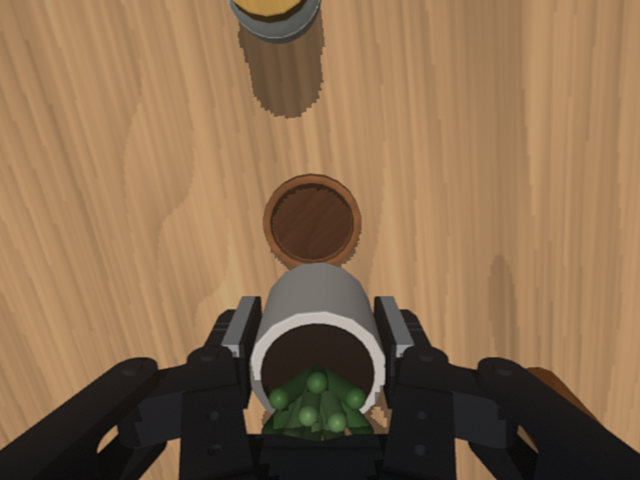

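The small pot's rim spans columns 250–385 with its near edge at row 311. The tray rim is visible around (312,222): columns 263–361, near edge at row 174.

Run:
```python
from h import *
c=ctrl.calibration("wrist");p,y=pose();z=p[2]+32
u=np.array([np.cos(y),np.sin(y)])
a=ray("wrist",[317.5,311],z,c)[0]-22*u
Q=ray("wrist",[[263,222],[361,222],[312,174]],12,c);b=Q[2]-36*u
print("pot",a.round(1),"tray",b.round(1),Q[:2].mean(0).round(1)); go(a,y,b)
```

```text
t 30.38 tcp [450.2 187.4 154.4] rpy deg [-180.     0.    81.7] w 42.3 F [ 0.6 -0.  -0.6] gf 61.1
pot [448.9 184.6] tray [445.6 189.3] [445.7 190.7]
tool dx,dy [ 4.2 -3.9]
```

carry_out:
  deltas: [0, 0, 0, 0.003, -0.003, 0.015, 1, 0, 0, 0, 0, 0, 0.035, 1, 0, 0, 0, 0, 0, 0.035, 1, 0, 0, 0, 0, 0, 0.025, 1, 0, 0, 0, 0, 0, 0.012, 1, 0, 0, 0, 0, 0, 0.007, 1, 0, 0, 0, 0, 0, 0, 1, 0, 0, 0, 0, 0, 0, 1]

```text
clock: 31.38
eef_pos: [446.8, 191.1, 26.3]
tool_rot: [-3.141, 0.0, 1.427]
force: [0.5, 0.8, -1.6]
width: 42.2
gripper_force: 61.0
```

carry_out:
  deltas: [0, 0, 0, 0, 0, 0.0015, 1, 0, 0, 0, 0, 0, 0.001, 1, 0, 0, 0, 0, 0, 0, 1, 0, 0, 0, 0, 0, 0, 1]

```text
clock: 31.88
eef_pos: [446.2, 190.8, 23.1]
tool_rot: [-3.14, 0.001, 1.427]
force: [0.5, 0.1, -1.4]
width: 42.5
gripper_force: 61.0
```

carry_out:
  deltas: [0, 0, 0, 0, 0, 0.001, 1, 0, 0, 0, 0, 0, 0.001, 1, 0, 0, 0, 0, 0, 0, 1, 0, 0, 0, 0, 0, 0, 1]

```text
clock: 32.38
eef_pos: [446.2, 190.8, 21.1]
tool_rot: [-3.14, 0.001, 1.427]
force: [-0.1, -0.2, 0.4]
width: 42.3
gripper_force: 61.3
```

Contact has started; another 0.5 mm, then release and rise.

carry_out:
  deltas: [0, 0, 0, 0, 0, 0.0005, 1, 0, 0, 0, 0, 0, 0, 1, 0, 0, 0, 0, 0, 0, 0, 0, 0, 0, 0, 0, 0, -1, 0, 0, 0, 0, 0, 0, -1, 0, 0, 0, 0, 0, -0.015, -1, 0, 0, 0, 0, 0, -0.045, -1, 0, 0, 0, 0, 0, -0.055, -1, 0, 0, 0, 0, 0, -0.055, -1, 0, 0, 0, 0, 0, -0.04, -1, 0, 0, 0, 0, 0, 0, -1]

```text
clock: 33.75
eef_pos: [448.4, 191.8, 234.5]
tool_rot: [3.136, -0.003, 1.427]
force: [0.6, 0.6, -0.5]
width: 85.5
gripper_force: 0.0
```

Run:
```python
from h import *
pose()
w=ctrl.get_image("wrist")[:,:,::-1]; t=ctrl.get_image("top")[:,:,::-1]; s=ctrl.get_image("scene")[:,:,::-1]
a=cv2.resize(t[140:340,130:540],(800,390)); b=np.hstack([cv2.resize(w,(280,210)),cv2.resize(s[90:440,130:470],(216,210)),np.zeros((210,304,3),np.uint8)])
cv2.imwrite("pics/end.png",np.vstack([a,b]))
```

```text
t 33.75 tcp [448.4 191.8 234.5] rpy deg [179.7  -0.2  81.8] w 85.5 F [ 0.6  0.6 -0.5] gf 0.0
```

View pics/end.png

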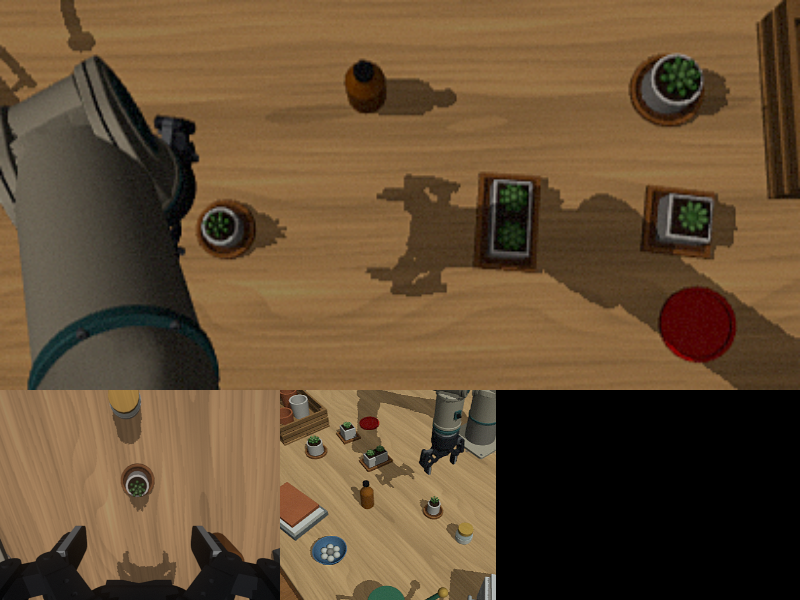

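The final view shows all four pots upright inside their trays: small (220,230), oblong (508,222), large (670,85) and square (683,220). The mister and candle are still standing, and the gripper is clear.

```bash
python3 -c "
from cell import ctrl
print(ctrl.finish_job())"
```

```text
the job is handed in; nothing more can be done
None
```

All four pots are upright in their matching trays and let go, the mister and candle were left alone, and the job was handed in at about 34 s (no verdict was returned).

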